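Open the bolted gate of the suction-pod rack

ROBOT

A 6-joint arm with a two-finger parallel gripper is mounted at the origin on the work surface. World frame = base frame: x ahead of the robot, y to its left, z up, the work surface at z = 0. Lengths are in m, angles in rad, forces in N, time in s.
With the tool pointing down it reaches from about 0.35 to 0.775 m from the base axis. Payload 7.3 kg.
Tool frame: the origin (TCP) lies midway between the tips of the shut fingers; the grasp point (between the pads) lies 19 mm behind it; z points along the fingers, y is the direction in which the jaws open and shut (so a half turn about z gives the same grasp; the last joint's range is limited). The gripper opens to 92 mm and grips with 3 to 60 N. Pads are 19 mm wide; open, the fingers measure 130 mm over their backs; the gripper's body (75 mm by 190 mm) begins 47 mm behind the grasp point.
Start: joints at [1.05, 0.342, 1.524, -0, 1.275, -0.146], TCP at [0.192, 0.489, 0.227] pointing down, gripper open.
Joint ranges: [-2.53, 2.53], [-0.77, 2.02], [0.04, 2.7], [-1, 4.14], [0.28, 2.66], [-3.11, 3.11]. Speed limits (rad/s): [2.57, 2.57, 3.14, 3.14, 3.14, 3.14].

INTERFACE

Orientations are given as [roll, pitch, yaw] about the fixed x, y, z axes, in that order (R = Rz(yaw) Ry(pitch) Rx(roll)).
In Python, from cell import status, eyes, job gives the robot as it stands.
- The arm moves only by the tool jog_arm, never from a script. Its argument "series" is a list of rows, each a list of 3 entries, a list of its own where there are three numbers: the gripper command: -1 is shut, 1 is fully open, values between are in proportion, then the shift along the tool's x, y, z in m, then the turn, a rotation vector about the tool's x, y, z in rad. In form: [[grip, [x, y, z], [ax, ay, az]], ...]. A call has 1 to 12 rows; each row is the pose to reach, as a shift and turn from the pose commanded when the call began, along the tool's axes at that moment; what a row does not reach only later rows make up. A row lasts 1/12 s, in which the tool goes at most 41.7 mm and 7.16 degrees, less where a joint would pass 70% of its speed; a pose out of reach is approached as far as the arm can. A call with a gripper value outside its range is refused whole. The fingers move at their own pace and stop on an object; "squeeze" is the grip in N (left out, the last holds). Time passes only in rows, so rows that repeat a pose let the fingers close. It gives the time, the measured TCP pose, the force and the opening at its end, in the units of the state.
- status.observe(): the state, without advancing time (a new reading comes with each control period).
- eyes.read_camera(name): name is "scene" or "top" or "wrist"; returns a dict with "img" (384x512x3 uint8, red, green, blue), "range_z" (384x512 float32, m along the optical axis (not along the pixel's ray), 0 where there is no reading), "camera_matrix" (3x3 intrinsics, pixels), "T" (4x4, takes a point from camera to world coordinates); the wrist camera has in their place "tool_from_camera" (4x4, takes a point from camera to tool coordinates, whose origin is the TCP and whose axes are the flange's). Camera axes: x right, y down, z forward; pixel columns grow to the right and rows downward; lengths in m; the calibration is good to about 2 mm. A picture is of the moment at which its call begins: read the wrist's pose just before it.
- job.hand_in(): hands the job in, once; it reports no verdict.
The state is a dict: "time": time; "qpos": joint angles; "qvel": joint speeds; "joint_efforts": joint torques, N m; "tool_pos": TCP position; "tool_rot": TCP orientation; "contact_force": force on the tool from outside, world axes, zero at the start; "torque": the same for the moment, N m; "opening": finger opening in m.
Only numpy, scipy, OpenCV 4.12 (cv2) and the standard library are available. Lean on these libraries where they do the work, as an engineer would, in place of code of your own. Each camera call takes 0.05 s, during which the arm holds its last target.

TASK

Open the pod rack so that the suction pods can be taken out: first swing the red keeper all the way aside, then slide the yellow-knobbed bolt fully back out of the gate, then swing the blue gate wide open, nearly square to the rack or further. Leave keeper, bolt and gate open, and leave the two pods standing where they are in the rack.

Things in the scene. Friction and masses are not known exactly. Their poses are not given: they have to be found in the camera images.
- rack: Fixed tray rack, grey plastic and aluminium rails 36 mm high, 340 x 215 mm, on the table. Origin on the table, about under the tray's middle; x runs along the gate from its hinge to the bolt, y points out through the gate, z up. 'Rack' numbers are mm in this frame. Bolt and keeper lie along rack y = 106 on a black block (rack x 95 to 217, y 65 to 140, top 30 mm above the table).
- keeper_pivot (a point): Axis of the red keeper's vertical pivot, 48 mm above the table, at rack (194, 106). Fixed.
- keeper_peg (a point): On the axis of the keeper's upright red peg, 38 mm from the pivot, 66 mm above the table; peg 14 mm diameter, free from 48 to 82 mm above the table. The keeper is a red bar 16 mm wide, 32 to 48 mm above the table, reaching 68 mm from the pivot towards the bolt; closed, its end stands 2 mm behind the bolt's end and blocks it.
- keeper (a joint): Angle of the red keeper, rad: 0 closed (pointing along rack -x, in line with the bolt), 1.57 fully aside at its stop (pointing along rack +y, away from the pods); seen from above it opens clockwise. It stays where it is left; about 3 to 4 N sideways on the peg turns it.
- bolt_knob (a point): On the axis of the bolt's upright yellow knob, 70 mm above the table; knob 16 mm diameter, free from 48 to 90 mm above the table. The steel bolt below (13 mm wide, 32 to 48 mm above the table) ends 8 mm behind this axis (rack +x); its tongue reaches 47 mm ahead (rack -x), across the gate's end, and holds the gate shut. Guide cheeks beside it are 44 mm high.
- bolt (a joint): Bolt travel, m: 0 shut, 0.040 fully back at its stop, in the direction rack +x; the gate comes free at about 0.025. Friction holds it; about 2 to 3 N moves it. It cannot move more than about 2 mm while the keeper is closed.
- gate_handle (a point): On the axis of the gate's upright white round handle, 70 mm above the table, 150 mm from the hinge; 16 mm diameter, free from 52 to 88 mm above the table. The gate is a blue bar 16 mm thick, 20 to 52 mm above the table, reaching 185 mm from the hinge; two pads on its inner side reach 46 mm in, 22 to 38 mm above the table. About 45 mm is free between handle and pods.
- gate (a joint): Gate angle about its fixed vertical hinge at rack (-95, 90), rad: 0 closed (along rack x), 1.57 square to the rack, 1.75 at its stop; opens towards rack +y, anticlockwise from above. It stays where it is left; about 1 N on the handle turns it.
- pod_a: Suction pod (black base 80 x 120 mm, dark column, grey top plate 80 x 66 mm, 70 mm high, about 0.6 kg), loose, standing in the rack's tray (floor 12 mm above the table) at about rack (-58, -25), so its top is 82 mm above the table. Origin: centre of its underside.
- pod_b: A second such pod with a narrower top plate (80 x 50 mm), at about rack (34, -25). Origin: centre of its underside.
Things that resemble listed ones, but are neither listed nor needed, are in the scene too. Leave any pink or purple look-alike of the pod_a alone.

How it is judged:
By the outcome, as a careful person would: the job done as asked, in the order asked, and still so for the second after the job is handed in, with the robot touching nothing.
It also fails if it takes over 54 s, if anything falls off the work surface, if the arm or the gripper's body presses on something with over 40 N, if the wrist force passes 120 N, or if a joint passes its speed limit or range.

## Working session

There is one attempt and no reset: what is moved stays moved. The work goes in short steps, Python scripts to look and compute and a tool call to move; the robot and the scene stay as the last step left them, time stands still between calls to the robot, and variables do not carry over. Pictures are saved under pics/ and viewed, and the job is handed in when it is done.

Besides the shell and the picture viewer there is one more tool, called after "Emit:" as a command line: name --argument value ..., lists and objects as JSON in quotes. jog_arm: Moves the arm, as the interface text tells. Its arguments: {"type":"object","properties":{"series":{"type":"array","items":{"type":"array"}},"squeeze":{"type":"number"}},"required":["series"]}

```bash
mkdir -p pics; python3 - <<'E'
from cell import status, eyes
import cv2,numpy as np
s=status.observe();print({k:np.round(v,3).tolist() for k,v in s.items()})
for n in ["scene","top"]:
    c=eyes.read_camera(n); cv2.imwrite(f"pics/{n}0.png",c["img"][:,:,::-1]); np.savez(f"{n}0.npz",**c); print(n,c["T"].round(3).tolist())
E
```

```text
{'time': 0.0, 'qpos': [1.05, 0.343, 1.525, -0.0, 1.275, -0.146], 'qvel': [0.001, -0.001, -0.001, -0.0, 0.002, 0.001], 'joint_efforts': [-0.0, -43.126, -24.422, 0.072, 0.056, -0.0], 'tool_pos': [0.192, 0.488, 0.226], 'tool_rot': [-3.14, -0.0, 2.767], 'contact_force': [0.015, -0.055, -0.321], 'torque': [0.039, -0.01, -0.047], 'opening': 0.092}
scene [[0.692, 0.55, -0.468, 0.864], [0.722, -0.527, 0.448, -0.346], [-0.0, -0.648, -0.762, 0.695], [0.0, 0.0, 0.0, 1.0]]
top [[-0.003, -0.996, 0.089, 0.418], [-1.0, 0.004, 0.012, -0.002], [-0.012, -0.089, -0.996, 0.833], [0.0, 0.0, 0.0, 1.0]]
```

View pics/scene0.png

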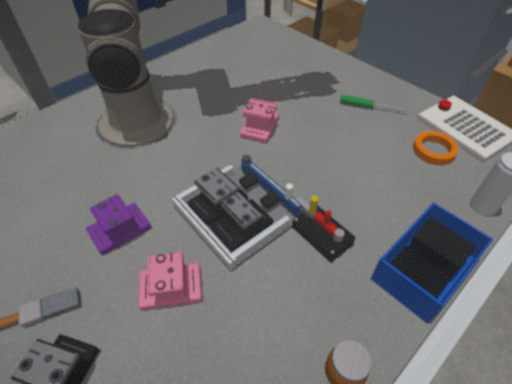

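View pics/top0.png

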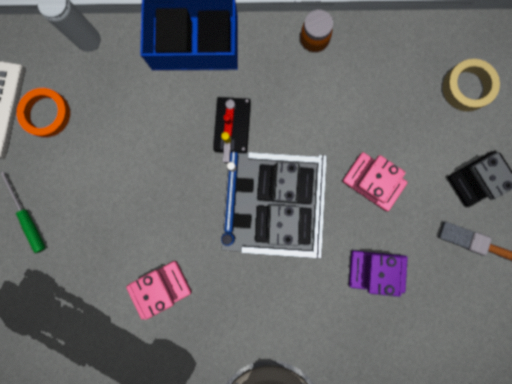

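The top view shows one rack. Its hinge is at (228,240), white handle at (231,167), yellow knob at (225,136), red keeper at (228,115) and pivot at (230,104). The loose pods elsewhere (pink, purple, and a black/grey one at 480,178) are distractors. Next I'll measure these and take an enlarged crop.

```bash
cat > h.py <<'E'
import numpy as np,cv2
def pts(c):
    K=c["camera_matrix"];z=c["range_z"];v,u=np.mgrid[:384,:512]
    P=np.stack([(u-K[0,2])/K[0,0]*z,(v-K[1,2])/K[1,1]*z,z],-1)
    return P@c["T"][:3,:3].T+c["T"][:3,3]
def feats(c,roi,show=True):
    P=pts(c);hsv=cv2.cvtColor(c["img"],cv2.COLOR_RGB2HSV).astype(int);H,S,V=[hsv[...,i] for i in range(3)]
    m0=np.zeros(H.shape,bool);m0[roi[1]:roi[3],roi[0]:roi[2]]=1;m0&=c["range_z"]>0
    M={"red":((H<8)|(H>172))&(S>150)&(V>80),"yellow":(H>20)&(H<35)&(S>130),"blue":(H>100)&(H<125)&(S>110),"white":(S<40)&(V>190)}
    out={}
    for k,m in M.items():
        m=m&m0;out[k]=(P[m],np.argwhere(m))
    return out
E
python3 - <<'E'
from h import *
for n,roi in [("top",(205,90,260,255)),("scene",(230,150,360,260))]:
    c=dict(np.load(f"{n}0.npz")); f=feats(c,roi)
    for k,(p,ij) in f.items():
        for lo,hi in [(.02,.045),(.045,.055),(.055,.075),(.075,.1)]:
            q=p[(p[:,2]>lo)&(p[:,2]<hi)]
            if len(q): print(n,k,lo,len(q),q.mean(0).round(4),q.min(0).round(3),q.max(0).round(3))
    x0,y0,x1,y1=roi
    s=min(800/(x1-x0),600/(y1-y0)); cv2.imwrite(f"pics/{n}0c.png",cv2.resize(c["img"][y0:y1,x0:x1,::-1],None,fx=s,fy=s,interpolation=2))
E
```

```text
top red 0.02 30 [0.6331 0.0852 0.0371] [0.602 0.076 0.027] [0.656 0.099 0.045]
top red 0.045 127 [0.632  0.0843 0.0481] [0.6   0.076 0.045] [0.659 0.095 0.055]
top red 0.055 11 [0.6252 0.0827 0.0647] [0.623 0.079 0.057] [0.631 0.089 0.074]
top red 0.075 37 [0.6283 0.0854 0.0815] [0.623 0.08  0.075] [0.635 0.091 0.085]
top yellow 0.02 10 [0.6044 0.1035 0.0306] [0.597 0.101 0.029] [0.611 0.106 0.033]
top yellow 0.045 1 [0.5921 0.0991 0.0458] [0.592 0.099 0.046] [0.592 0.099 0.046]
top yellow 0.055 12 [0.5845 0.0833 0.0658] [0.581 0.08  0.055] [0.592 0.091 0.074]
top yellow 0.075 56 [0.5873 0.0872 0.0877] [0.581 0.08  0.075] [0.595 0.096 0.093]
top blue 0.02 60 [0.4655 0.0726 0.038 ] [0.38  0.067 0.024] [0.569 0.082 0.045]
top blue 0.045 383 [0.4615 0.0794 0.0516] [0.368 0.066 0.045] [0.563 0.095 0.055]
top blue 0.055 10 [0.3988 0.0793 0.0592] [0.369 0.072 0.055] [0.502 0.092 0.062]
top white 0.02 147 [0.4293 0.0349 0.0361] [0.348 0.02  0.032] [0.564 0.056 0.04 ]
top white 0.045 1 [0.5409 0.0766 0.0524] [0.541 0.077 0.052] [0.541 0.077 0.052]
top white 0.075 34 [0.5284 0.0758 0.0884] [0
[... 260 characters left out ...]
55] [0.638 0.085 0.074]
scene red 0.075 30 [0.6309 0.0832 0.0801] [0.624 0.079 0.075] [0.636 0.09  0.084]
scene yellow 0.045 6 [0.5929 0.0828 0.0523] [0.59  0.081 0.05 ] [0.597 0.085 0.055]
scene yellow 0.055 35 [0.5936 0.0829 0.0653] [0.588 0.08  0.055] [0.597 0.089 0.075]
scene yellow 0.075 54 [0.5913 0.085  0.0864] [0.584 0.08  0.075] [0.597 0.094 0.092]
scene blue 0.02 165 [0.4932 0.0714 0.0364] [0.38  0.065 0.025] [0.564 0.081 0.045]
scene blue 0.045 195 [0.4708 0.0737 0.05  ] [0.377 0.065 0.045] [0.564 0.09  0.054]
scene white 0.02 147 [ 0.5512 -0.049   0.0361] [ 0.357 -0.112  0.033] [0.56  0.053 0.039]
scene white 0.075 16 [0.5278 0.0767 0.0884] [0.524 0.072 0.087] [0.532 0.081 0.091]
```

View pics/scene0c.png

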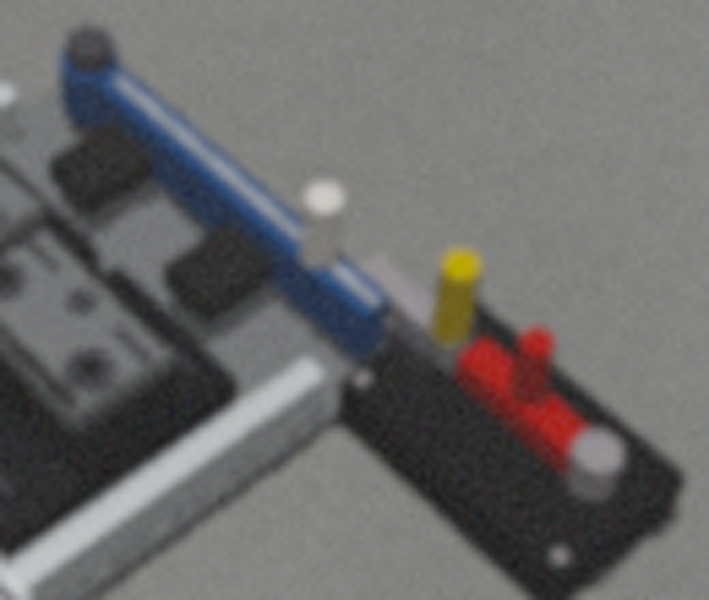

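View pics/top0c.png

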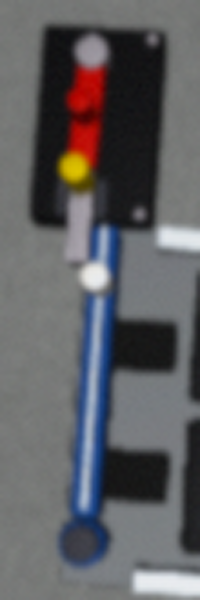

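The crops confirm the set: the gate with its white handle, the yellow knob on the bolt in the black block, and the red peg and keeper with a grey pivot. Next I'll fit the rack frame.

```bash
python3 - <<'E'
from h import *
A=[];B=[]
rk={"handle":(55,90),"knob":(116,106),"peg":(156,106),"pivot":(194,106),"hinge":(-95,90)}
for n,roi in [("top",(205,90,260,255)),("scene",(230,150,360,260))]:
    c=dict(np.load(f"{n}0.npz"));P=pts(c);m=np.zeros(P.shape[:2],bool);m[roi[1]:roi[3],roi[0]:roi[2]]=1
    for k,g in {"handle":(.528,.076,.083),"knob":(.589,.086,.084),"peg":(.63,.085,.077),"pivot":(.667,.082,.045),"hinge":(.378,.088,.052)}.items():
        q=P[m&(np.hypot(P[...,0]-g[0],P[...,1]-g[1])<.013)&(P[...,2]>g[2])]
        if k=="pivot":
            q=P[m&(P[...,0]>.659)&(P[...,0]<.69)&(P[...,2]>.05)]
        zt=np.percentile(q[:,2],70) if len(q) else 0
        q=q[q[:,2]>zt-.005] if len(q) else q
        if len(q)<5: print(n,k,len(q));continue
        e=(q.min(0)+q.max(0))/2
        print(n,k,len(q),np.median(q,0).round(4),e.round(4),q.min(0).round(3),q.max(0).round(3)); A.append(rk[k]);B.append((np.median(q,0)+e)[:2]/2)
A=np.array(A)/1e3;B=np.array(B)
from scipy.optimize import least_squares
f=lambda p:((A@np.array([[np.cos(p[0]),np.sin(p[0])],[-np.sin(p[0]),np.cos(p[0])]])+p[1:])-B).ravel()
r=least_squares(f,[0,.47,0],loss="soft_l1",f_scale=.002);p=r.x;print("yaw,o",p.round(4));print((f(p).reshape(-1,2)*1e3).round(1).tolist())
R=np.array([[np.cos(p[0]),np.sin(p[0])],[-np.sin(p[0]),np.cos(p[0])]])
for k,v in rk.items(): print(k,(np.array(v)/1e3@R+p[1:]).round(4))
E
```

```text
top handle 47 [0.5271 0.0752 0.0882] [0.5282 0.0761 0.0887] [0.521 0.069 0.086] [0.536 0.083 0.091]
top knob 46 [0.5887 0.0873 0.0898] [0.5884 0.0884 0.0893] [0.582 0.081 0.086] [0.595 0.096 0.093]
top peg 32 [0.6288 0.0854 0.0822] [0.6289 0.0855 0.0827] [0.623 0.08  0.08 ] [0.635 0.091 0.085]
top pivot 55 [0.6673 0.0816 0.0521] [0.6681 0.0817 0.0523] [0.66  0.073 0.05 ] [0.676 0.09  0.054]
top hinge 86 [0.3774 0.087  0.0619] [0.3783 0.0862 0.0622] [0.369 0.077 0.059] [0.388 0.096 0.065]
scene handle 39 [0.5297 0.0742 0.0876] [0.5287 0.0754 0.0872] [0.521 0.068 0.084] [0.537 0.083 0.091]
scene knob 42 [0.5907 0.0868 0.0897] [0.5907 0.0883 0.089 ] [0.584 0.08  0.086] [0.597 0.096 0.092]
scene peg 36 [0.6313 0.0847 0.0815] [0.6308 0.0859 0.0809] [0.624 0.079 0.078] [0.638 0.093 0.084]
scene pivot 59 [0.6685 0.0818 0.052 ] [0.6692 0.082  0.052 ] [0.66  0.073 0.05 ] [0.678 0.091 0.054]
scene hinge 51 [0.3803 0.0855 0.0619] [0.3801 0.0859 0.0612] [0.37  0.076 0.058] [0.39  0.096 0.065]
yaw,o [-0.0686  0.4672 -0.0103]
[[0.6, 0.1], [1.7, -0.3], [1.3, -0.7], [0.4, 0.5], [0.8, -0.6], [-0.9, 1.0], [-0.5, -0.0], [-0.9, -0.5], [-0.8, 0.3], [-1.6, 0.3]]
handle [0.5283 0.0758]
knob [0.5902 0.0875]
peg [0.6301 0.0848]
pivot [0.6681 0.0822]
hinge [0.3786 0.086 ]
```

```bash
cat >> h.py <<'E'
def rel(p0,yaw0,p1,yaw1):
    from scipy.spatial.transform import Rotation as Ro
    R0=Ro.from_euler("xyz",[np.pi,0,yaw0]); R1=Ro.from_euler("xyz",[np.pi,0,yaw1])
    return (R0.inv().apply(np.array(p1)-p0)).round(4).tolist(),(R0.inv()*R1).as_rotvec().round(3).tolist()
YAW=-0.0686;O=np.array([.4672,-.0103])
def W(x,y,z):
    c,s=np.cos(YAW),np.sin(YAW);return np.array([O[0]+(c*x-s*y)/1e3,O[1]+(s*x+c*y)/1e3,z/1e3])
E
python3 - <<'E'
from h import *
print(rel([.192,.489,.227],2.767,W(156,106,140),3.073))
E
```

```text
([-0.5556, -0.2159, 0.087], [-0.0, 0.0, -0.306])
```

Emit:
jog_arm --series '[[0, [-0.14, -0.054, 0.02], [0, 0, -0.1]], [0, [-0.28, -0.108, 0.04], [0, 0, -0.2]], [0, [-0.5556, -0.2159, 0.087], [0, 0, -0.306]], [0, [-0.5556, -0.2159, 0.087], [0, 0, -0.306]], [0, [-0.5556, -0.2159, 0.087], [0, 0, -0.306]], [0, [-0.5556, -0.2159, 0.087], [0, 0, -0.306]], [0, [-0.5556, -0.2159, 0.087], [0, 0, -0.306]], [0, [-0.5556, -0.2159, 0.087], [0, 0, -0.306]], [0, [-0.5556, -0.2159, 0.087], [0, 0, -0.306]], [0, [-0.5556, -0.2159, 0.087], [0, 0, -0.306]], [0, [-0.5556, -0.2159, 0.087], [0, 0, -0.306]], [0, [-0.5556, -0.2159, 0.087], [0, 0, -0.306]]]' --squeeze 8

```text
time: 1.1
tool_pos: [0.5557, 0.1522, 0.1542]
tool_rot: [3.142, -0.001, 3.073]
contact_force: [0.4, 0.6, 0.1]
opening: 0.0463
```

Emit:
jog_arm --series '[[0, [0, 0, 0], [0, 0, 0]], [0, [0, 0, 0], [0, 0, 0]], [0, [0, 0, 0], [0, 0, 0]]]'

```text
time: 1.35
tool_pos: [0.5541, 0.154, 0.1543]
tool_rot: [3.141, -0.002, 3.072]
contact_force: [-0.5, 0.3, -0.6]
opening: 0.0462
```

```bash
python3 - <<'E'
from h import *
from cell import status,eyes
s=status.observe();print(s["tool_pos"],s["tool_rot"],s["time"])
print(rel(s["tool_pos"],s["tool_rot"][2],W(156,106,140),3.073))
E
```

```text
[0.55411838 0.15399564 0.15434658] [ 3.14149353e+00 -1.68676206e-03  3.07200852e+00] 1.35
([-0.0806, -0.0638, 0.0143], [0.0, 0.0, -0.001])
```

Emit:
jog_arm --series '[[0, [-0.0806, -0.0638, 0.014], [0, 0, 0]], [0, [-0.0806, -0.0638, 0.014], [0, 0, 0]], [0, [-0.0806, -0.0638, 0.014], [0, 0, 0]], [0, [-0.0806, -0.0638, 0.014], [0, 0, 0]], [0, [-0.0806, -0.0638, 0.014], [0, 0, 0]]]'

```text
time: 1.77
tool_pos: [0.6302, 0.0856, 0.1406]
tool_rot: [3.141, -0.001, 3.073]
contact_force: [-1.2, -0.0, -0.5]
opening: 0.0456
```

```bash
python3 - <<'E'
from h import *
from cell import status,eyes
s=status.observe();print(s["tool_pos"],s["tool_rot"],s["time"])
c=eyes.read_camera("wrist");cv2.imwrite("pics/w1.png",c["img"][:,:,::-1]);print(c["tool_from_camera"].round(3).tolist())
from scipy.spatial.transform import Rotation as Ro
T=np.eye(4);T[:3,:3]=Ro.from_euler("xyz",s["tool_rot"]).as_matrix();T[:3,3]=s["tool_pos"];c["T"]=T@c["tool_from_camera"]
P=pts(c);hsv=cv2.cvtColor(c["img"],cv2.COLOR_RGB2HSV)
for k,g in {"handle":(.528,.076,.083),"knob":(.589,.087,.084),"peg":(.63,.085,.077)}.items():
    m=(np.hypot(P[...,0]-g[0],P[...,1]-g[1])<.016)&(P[...,2]>g[2])&(P[...,2]<.095)&(c["range_z"]>0);q=P[m]
    if len(q):print(k,len(q),np.median(q,0).round(4),q.min(0).round(3),q.max(0).round(3))
print(rel(s["tool_pos"],s["tool_rot"][2],W(156,106,53),3.073))
E
```

```text
[0.63017329 0.08557459 0.14061649] [ 3.14118526e+00 -1.11839892e-03  3.07297565e+00] 1.7667
[[0.001, -0.969, -0.247, 0.066], [1.0, 0.002, -0.001, 0.001], [0.001, -0.247, 0.969, -0.158], [0.0, 0.0, 0.0, 1.0]]
handle 528 [0.528  0.0768 0.0879] [0.52  0.069 0.083] [0.536 0.084 0.09 ]
knob 430 [0.5883 0.0883 0.0898] [0.581 0.081 0.084] [0.596 0.096 0.092]
peg 285 [0.6286 0.0863 0.0817] [0.623 0.08  0.077] [0.636 0.093 0.084]
([0.0, -0.0008, 0.0876], [-0.0, 0.0, -0.0])
```

View pics/w1.png

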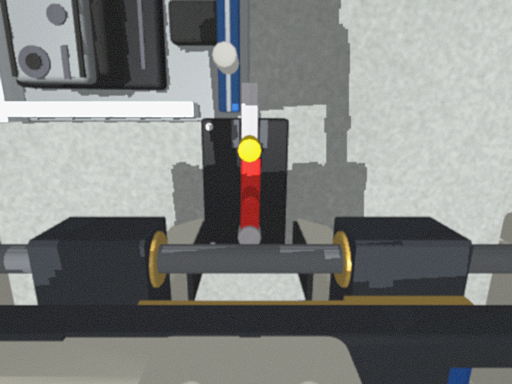

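The wrist view shows the yellow knob at (250,150), the keeper and pivot at (250,235), and the handle at (225,55). All agree with the fit within about 1.5 mm. I'll lower onto the peg and close.

Emit:
jog_arm --series '[[0, [0, 0, 0.03], [0, 0, 0]], [0, [0, 0, 0.06], [0, 0, 0]], [0, [0, 0, 0.075], [0, 0, 0]], [0, [0, 0, 0.086], [0, 0, 0]], [0, [0, 0, 0.086], [0, 0, 0]], [-1, [0, 0, 0.086], [0, 0, 0]], [-1, [0, 0, 0.086], [0, 0, 0]], [-1, [0, 0, 0.086], [0, 0, 0]], [-1, [0, 0, 0.086], [0, 0, 0]], [-1, [0, 0, 0.086], [0, 0, 0]], [-1, [0, 0, 0.086], [0, 0, 0]], [-1, [0, 0, 0.086], [0, 0, 0]]]' --squeeze 8

```text
time: 2.82
tool_pos: [0.6311, 0.085, 0.0557]
tool_rot: [3.141, 0.001, 3.073]
contact_force: [-1.1, 0.9, 6.0]
opening: 0.0132
```

Emit:
jog_arm --series '[[-1, [-0.0002, 0.0038, -0.002], [0, 0, 0.1]], [-1, [-0.0008, 0.0075, -0.003], [0, 0, 0.2]], [-1, [-0.0017, 0.0112, -0.003], [0, 0, 0.3]], [-1, [-0.003, 0.0148, -0.003], [0, 0, 0.4]], [-1, [-0.0047, 0.0182, -0.003], [0, 0, 0.5]], [-1, [-0.0066, 0.0215, -0.003], [0, 0, 0.6]], [-1, [-0.0089, 0.0245, -0.003], [0, 0, 0.7]], [-1, [-0.0115, 0.0273, -0.003], [0, 0, 0.8]], [-1, [-0.0144, 0.0298, -0.003], [0, 0, 0.9]], [-1, [-0.0175, 0.032, -0.003], [0, 0, 1.0]], [-1, [-0.0208, 0.0339, -0.003], [0, 0, 1.1]], [-1, [-0.0242, 0.0354, -0.003], [0, 0, 1.2]]]'

```text
time: 3.82
tool_pos: [0.6557, 0.1175, 0.0563]
tool_rot: [-3.136, -0.0, 1.868]
contact_force: [-3.6, -3.1, -3.0]
opening: 0.0131
```

Emit:
jog_arm --series '[[-1, [-0.0002, 0.0038, 0], [0, 0, 0.1]], [-1, [-0.0008, 0.0075, 0], [0, 0, 0.2]], [-1, [-0.0017, 0.0112, 0], [0, 0, 0.3]], [-1, [-0.0027, 0.014, 0], [0, 0, 0.37]], [-1, [-0.003, 0.0155, 0], [0, 0, 0.38]], [-1, [-0.003, 0.0165, 0], [0, 0, 0.38]], [-1, [-0.003, 0.0165, 0], [0, 0, 0.38]], [-1, [-0.003, 0.0165, 0], [0, 0, 0.38]]]'

```text
time: 4.48
tool_pos: [0.6706, 0.1197, 0.0562]
tool_rot: [-3.133, 0.002, 1.494]
contact_force: [-9.0, -3.7, 0.7]
opening: 0.0132
```

```bash
python3 - <<'E'
from h import *
from cell import status,eyes
s=status.observe();print(s["tool_pos"],s["tool_rot"],s["time"],W(194,144,0))
E
```

```text
[0.67061019 0.11967137 0.05620017] [-3.13298239e+00  2.16459209e-03  1.49443721e+00] 4.4833 [0.67061435 0.12006334 0.        ]
```

Emit:
jog_arm --series '[[0, [-0.003, 0.0, 0], [0, 0, 0]], [0, [-0.003, 0.0, 0], [0, 0, 0]], [0, [-0.003, 0.0, 0], [0, 0, 0]], [0, [-0.003, 0.0, 0], [0, 0, 0]], [0, [-0.003, 0, -0.03], [0, 0, 0]], [0, [-0.003, 0, -0.06], [0, 0, 0]], [0, [-0.003, 0, -0.09], [0, 0, 0]], [0, [-0.003, 0, -0.09], [0, 0, 0]], [0, [-0.003, 0, -0.09], [0, 0, 0]]]'

```text
time: 5.23
tool_pos: [0.6753, 0.1177, 0.1508]
tool_rot: [3.136, -0.001, 1.493]
contact_force: [0.4, 0.5, -1.5]
opening: 0.046
```

```bash
python3 - <<'E'
from h import *
from cell import status,eyes
s=status.observe();print(s["tool_pos"],s["tool_rot"],s["time"],s["opening"])
for n in ["scene"]:
    c=eyes.read_camera(n); cv2.imwrite(f"pics/{n}1.png",cv2.resize(c["img"][150:270,220:380,::-1],None,fx=4,fy=4))
    for k,(p,ij) in feats(c,(230,150,380,270)).items():
        if k=="red":
            q=p[(p[:,2]>.045)&(p[:,2]<.056)];print(q.min(0),q.max(0),len(q))
print(rel(s["tool_pos"],s["tool_rot"][2],W(116,106,145),3.073))
print(rel(s["tool_pos"],s["tool_rot"][2],W(116,106,145),3.073-np.pi/2))
E
```

```text
[0.67527965 0.11766933 0.15076398] [ 3.13572219e+00 -8.44186327e-04  1.49323011e+00] 5.2333 0.045984860012444985
[0.66157016 0.09216873 0.04503209] [0.67955434 0.14597272 0.05591189] 107
([-0.0367, -0.0825, 0.0058], [-0.0, 0.0, -1.58])
([-0.0367, -0.0825, 0.0058], [-0.0, 0.0, -0.009])
```

View pics/scene1.png

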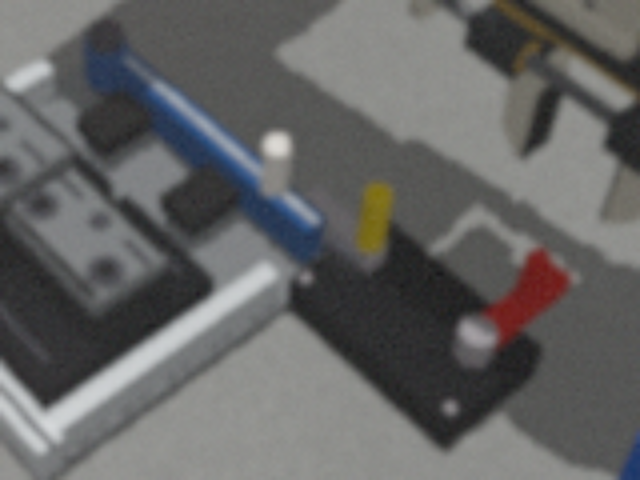

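The crop shows the red keeper pointing along rack +y at (530,295), away from the bolt. Next is the bolt knob.

Emit:
jog_arm --series '[[0, [-0.016, -0.036, 0], [0, 0, 0]], [0, [-0.032, -0.072, 0], [0, 0, 0]], [0, [-0.0367, -0.0825, 0], [0, 0, 0]], [0, [-0.0367, -0.0825, 0], [0, 0, 0]], [0, [-0.0367, -0.0825, 0], [0, 0, 0]], [0, [-0.0367, -0.0825, 0], [0, 0, 0]]]'

```text
time: 5.78
tool_pos: [0.5896, 0.0875, 0.1476]
tool_rot: [3.141, -0.0, 1.493]
contact_force: [0.5, 0.4, -0.1]
opening: 0.0461
```

```bash
python3 - <<'E'
from h import *
from cell import status,eyes
s=status.observe();print(s["tool_pos"],s["tool_rot"],s["time"],s["opening"])
print(rel(s["tool_pos"],s["tool_rot"][2],W(116,106,62),3.073-np.pi/2))
E
```

```text
[0.58961608 0.08750245 0.14758402] [ 3.14093464e+00 -2.24299595e-04  1.49283927e+00] 5.7833 0.046095752501270626
([0.0, 0.0006, 0.0856], [-0.0, 0.0, -0.009])
```

Emit:
jog_arm --series '[[0, [0, 0, 0.03], [0, 0, 0]], [0, [0, 0, 0.06], [0, 0, 0]], [0, [0, 0, 0.075], [0, 0, 0]], [0, [0, 0, 0.086], [0, 0, 0]], [0, [0, 0, 0.086], [0, 0, 0]], [-1, [0, 0, 0.086], [0, 0, 0]], [-1, [0, 0, 0.086], [0, 0, 0]], [-1, [0, 0, 0.086], [0, 0, 0]], [-1, [0, 0, 0.086], [0, 0, 0]], [-1, [0, 0, 0.086], [0, 0, 0]], [-1, [0, 0, 0.086], [0, 0, 0]]]' --squeeze 8

```text
time: 6.7
tool_pos: [0.5891, 0.0874, 0.0628]
tool_rot: [3.14, -0.0, 1.493]
contact_force: [-0.3, -0.0, 2.9]
opening: 0.0156
```

Emit:
jog_arm --series '[[-1, [0, 0.006, 0], [0, 0, 0]], [-1, [0, 0.012, 0], [0, 0, 0]], [-1, [0, 0.018, 0], [0, 0, 0]], [-1, [0, 0.024, 0], [0, 0, 0]], [-1, [0, 0.03, 0], [0, 0, 0]], [-1, [0, 0.036, 0], [0, 0, 0]], [-1, [0, 0.04, 0], [0, 0, 0]], [-1, [0, 0.0415, 0], [0, 0, 0]], [-1, [0, 0.0425, 0], [0, 0, 0]], [-1, [0, 0.0425, 0], [0, 0, 0]]]'

```text
time: 7.53
tool_pos: [0.629, 0.0845, 0.0624]
tool_rot: [-3.136, -0.0, 1.493]
contact_force: [-11.2, 1.3, 11.5]
opening: 0.0156
```

Emit:
jog_arm --series '[[0, [0, -0.002, 0], [0, 0, 0]], [0, [0, -0.002, 0], [0, 0, 0]], [0, [0, -0.002, 0], [0, 0, 0]], [0, [0, -0.002, 0], [0, 0, 0]], [0, [0, -0.002, -0.03], [0, 0, 0]], [0, [0, -0.002, -0.06], [0, 0, 0]], [0, [0, -0.002, -0.085], [0, 0, 0]], [0, [0, -0.002, -0.085], [0, 0, 0]], [0, [0, -0.002, -0.085], [0, 0, 0]]]'

```text
time: 8.28
tool_pos: [0.6302, 0.0841, 0.1485]
tool_rot: [3.138, -0.0, 1.493]
contact_force: [-0.8, -0.2, -0.3]
opening: 0.0459
```

```bash
python3 - <<'E'
from h import *
from cell import status,eyes
s=status.observe();print(s["tool_pos"],s["tool_rot"],s["time"],s["opening"],s["qpos"].round(2) if hasattr(s["qpos"],"round") else s["qpos"])
c=eyes.read_camera("scene"); cv2.imwrite(f"pics/scene2.png",cv2.resize(c["img"][150:270,220:380,::-1],None,fx=4,fy=4))
P=pts(c);q=feats(c,(230,150,380,270))["yellow"][0];q=q[q[:,2]>.08];print("knob",np.median(q,0),W(156,106,0))
for y in (3.073,3.073-np.pi/2): print(rel(s["tool_pos"],s["tool_rot"][2],W(55,90,150),y))
for a in (0,.8,1.57,1.75): print(a,W(-95+150*np.cos(a),90+150*np.sin(a),60))
E
```

```text
[0.63015999 0.0841035  0.14850026] [ 3.13769496e+00 -3.82252921e-04  1.49269306e+00] 8.2833 0.0459350989044585 [0.01 0.61 1.31 0.   1.22 0.09]
knob [0.63414015 0.08438527 0.09101222] [0.63009898 0.08475747 0.        ]
([-0.0163, -0.101, -0.0015], [-0.0, 0.0, -1.58])
([-0.0163, -0.101, -0.0015], [0.0, 0.0, -0.01])
0 [0.5282398  0.07571827 0.06      ]
0.8 [0.49022861 0.18618704 0.06      ]
1.57 [0.3889937  0.23563916 0.06      ]
1.75 [0.36203586 0.23508365 0.06      ]
```

View pics/scene2.png

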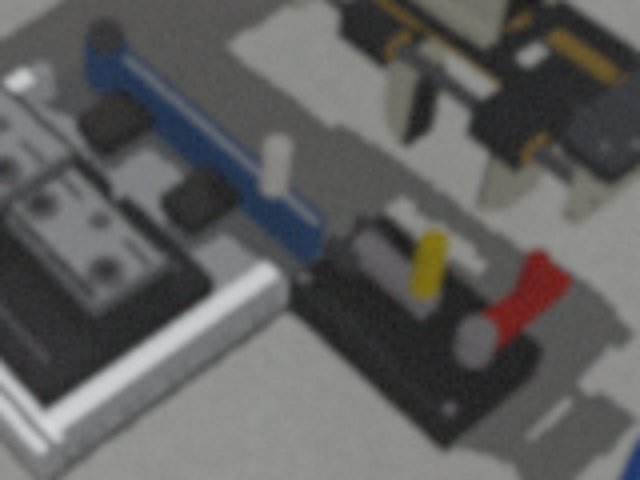

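The knob has moved 40 mm and the tongue is clear of the gate's end. Next I'll grip the handle with the jaws along the gate, so the fingers stay clear of the pods.

Emit:
jog_arm --series '[[0, [-0.006, -0.036, 0], [0, 0, 0]], [0, [-0.012, -0.072, 0], [0, 0, 0]], [0, [-0.0163, -0.1005, 0], [0, 0, 0]], [0, [-0.0163, -0.1005, 0], [0, 0, 0]], [0, [-0.0163, -0.1005, 0], [0, 0, 0]], [0, [-0.0163, -0.1005, 0], [0, 0, 0]]]' --squeeze 20

```text
time: 8.83
tool_pos: [0.5282, 0.0757, 0.1464]
tool_rot: [3.142, -0.0, 1.493]
contact_force: [0.1, -0.4, 0.4]
opening: 0.046
```

Emit:
jog_arm --series '[[0, [0, 0, 0.03], [0, 0, 0]], [0, [0, 0, 0.06], [0, 0, 0]], [0, [0, 0, 0.078], [0, 0, 0]], [0, [0, 0, 0.088], [0, 0, 0]], [0, [0, 0, 0.088], [0, 0, 0]], [-1, [0, 0, 0.088], [0, 0, 0]], [-1, [0, 0, 0.088], [0, 0, 0]], [-1, [0, 0, 0.088], [0, 0, 0]], [-1, [0, 0, 0.088], [0, 0, 0]], [-1, [0, 0, 0.088], [0, 0, 0]], [-1, [0, 0, 0.088], [0, 0, 0]]]' --squeeze 20

```text
time: 9.75
tool_pos: [0.5279, 0.0758, 0.0597]
tool_rot: [3.14, -0.0, 1.493]
contact_force: [-1.0, -0.0, 3.3]
opening: 0.0156
```

Emit:
jog_arm --series '[[-1, [0.0075, -0.0002, 0], [0, 0, -0.05]], [-1, [0.015, -0.0007, 0], [0, 0, -0.1]], [-1, [0.0298, -0.003, 0], [0, 0, -0.2]], [-1, [0.0443, -0.0067, 0], [0, 0, -0.3]], [-1, [0.0584, -0.0118, 0], [0, 0, -0.4]], [-1, [0.0719, -0.0184, 0], [0, 0, -0.5]], [-1, [0.0847, -0.0262, 0], [0, 0, -0.6]], [-1, [0.0966, -0.0353, 0], [0, 0, -0.7]], [-1, [0.1076, -0.0455, 0], [0, 0, -0.8]], [-1, [0.1076, -0.0455, 0], [0, 0, -0.8]], [-1, [0.1076, -0.0455, 0], [0, 0, -0.8]]]'

```text
time: 10.67
tool_pos: [0.49, 0.1871, 0.0596]
tool_rot: [3.142, 0.0, 2.294]
contact_force: [-2.3, -1.0, 6.5]
opening: 0.0153
```

```bash
python3 - <<'E'
from h import *
from cell import status,eyes
s=status.observe();p=s["tool_pos"];print(p,s["tool_rot"],s["qpos"])
h=W(-95,90,0);v=p[:2]-h[:2];a=np.arctan2(v[1],v[0]);print("gate",a-YAW,np.hypot(*v))
for t in np.arange(.1,.96,.1):
    print(rel(p,s["tool_rot"][2],np.r_[h[:2]+.15*np.array([np.cos(a+t),np.sin(a+t)]),p[2]],s["tool_rot"][2]+t))
E
```

```text
[0.49002066 0.18713142 0.05963968] [3.14155171e+00 1.30945023e-04 2.29435630e+00] [ 2.18678625e-01  5.36449603e-01  1.73497116e+00 -1.24029234e-04
  8.70072723e-01 -5.04801390e-01]
gate 0.8055938068717222 0.15047835396241516
([0.015, -0.0014, -0.0], [0.0, 0.0, -0.1])
([0.0298, -0.0039, -0.0], [0.0, 0.0, -0.2])
([0.0442, -0.0078, -0.0], [0.0, 0.0, -0.3])
([0.0582, -0.0131, -0.0], [0.0, 0.0, -0.4])
([0.0717, -0.0198, -0.0], [0.0, 0.0, -0.5])
([0.0843, -0.0278, -0.0], [-0.0, 0.0, -0.6])
([0.0961, -0.037, -0.0], [0.0, 0.0, -0.7])
([0.107, -0.0474, -0.0], [0.0, 0.0, -0.8])
([0.1167, -0.0588, -0.0], [0.0, 0.0, -0.9])
```

Emit:
jog_arm --series '[[-1, [0.0075, -0.0005, 0], [0, 0, -0.05]], [-1, [0.015, -0.0014, 0], [0, 0, -0.1]], [-1, [0.0298, -0.0037, 0], [0, 0, -0.2]], [-1, [0.0442, -0.0076, 0], [0, 0, -0.3]], [-1, [0.0582, -0.013, 0], [0, 0, -0.4]], [-1, [0.0717, -0.0196, 0], [0, 0, -0.5]], [-1, [0.0844, -0.0276, 0], [0, 0, -0.6]], [-1, [0.0962, -0.0368, 0], [0, 0, -0.7]], [-1, [0.1072, -0.0472, 0], [0, 0, -0.8]], [-1, [0.115, -0.0565, 0], [0, 0, -0.88]], [-1, [0.115, -0.0565, 0], [0, 0, -0.88]], [-1, [0.115, -0.0565, 0], [0, 0, -0.88]]]'

```text
time: 11.67
tool_pos: [0.3726, 0.2368, 0.0597]
tool_rot: [3.139, 0.003, -3.111]
contact_force: [-0.2, 6.6, 2.7]
opening: 0.0154
```

```bash
python3 - <<'E'
from h import *
from cell import status,eyes
s=status.observe();p=s["tool_pos"];print(p,s["tool_rot"],s["qpos"])
h=W(-95,90,0);v=p[:2]-h[:2];a=np.arctan2(v[1],v[0]);print("gate",a-YAW,np.hypot(*v))
E
```

```text
[0.37264553 0.23681968 0.05974319] [ 3.13891985e+00  2.53462465e-03 -3.11106067e+00] [ 0.39103515  0.41951821  1.96295457  0.00234288  0.75580673 -1.21199884]
gate 1.6788076706924588 0.1509366793834936
```

Emit:
jog_arm --series '[[0, [0, 0, 0], [0, 0, 0]], [0, [0, 0, 0], [0, 0, 0]], [0, [0, 0, 0], [0, 0, 0]], [0, [0, 0, 0], [0, 0, 0]], [0, [0, 0, -0.03], [0, 0, 0]], [0, [0, 0, -0.06], [0, 0, 0]], [0, [0, 0, -0.09], [0, 0, 0]], [0, [0.0, 0, -0.12], [0, 0, 0]], [0, [0.0, 0.0, -0.14], [0, 0, 0]], [0, [0.0, 0.0, -0.14], [0, 0, 0]], [0, [0.0, 0.0, -0.14], [0, 0, 0]]]'

```text
time: 12.58
tool_pos: [0.3727, 0.2355, 0.1996]
tool_rot: [3.141, 0.002, -3.111]
contact_force: [0.7, 0.5, -1.3]
opening: 0.0459
```

```bash
python3 - <<'E'
from h import *
from cell import status,eyes
s=status.observe();print(s["tool_pos"],s["contact_force"],s["time"])
for n in ("scene","top"):
    c=eyes.read_camera(n); cv2.imwrite(f"pics/{n}3.png",c["img"][:,:,::-1])
    f=feats(c,(150,90,260,300) if n=="top" else (200,100,380,270)); 
    for k,lo,hi in (("blue",.045,.056),("red",.045,.056),("yellow",.08,.1),("white",.08,.1)):
        q=f[k][0];q=q[(q[:,2]>lo)&(q[:,2]<hi)]
        if len(q)>5:
            w=np.linalg.svd(q[:,:2]-q[:,:2].mean(0),full_matrices=False)[2][0];print(n,k,len(q),np.median(q,0).round(4),"angle rel rack",np.degrees(np.arctan2(w[1],w[0])-YAW)%180)
E
```

```text
[0.37265149 0.2355434  0.19955105] [ 0.66165569  0.45923768 -1.29641836] 12.5833
scene blue 178 [0.3833 0.1372 0.0505] angle rel rack 166.44020779329853
scene red 107 [0.6743 0.1127 0.0482] angle rel rack 87.51865448224733
scene yellow 49 [0.6304 0.0814 0.0894] angle rel rack 128.95648237460577
top blue 244 [0.379  0.1381 0.0519] angle rel rack 96.99465112181001
top red 159 [0.6685 0.1162 0.0481] angle rel rack 90.62091050658893
top yellow 54 [0.6272 0.0855 0.0893] angle rel rack 66.40915112620773
```

View pics/scene3.png

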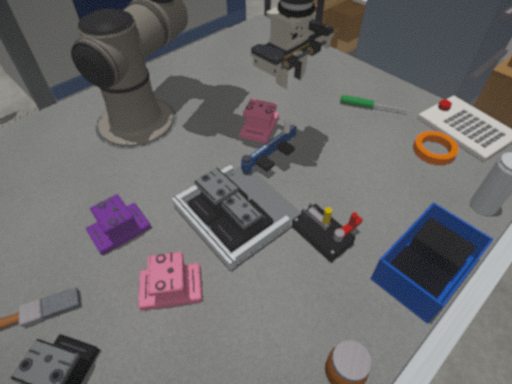

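View pics/top3.png

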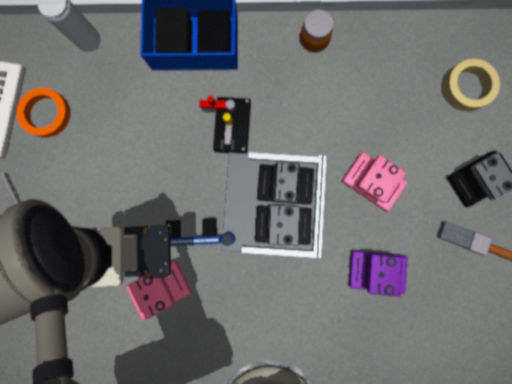

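```bash
python3 - <<'E'
from h import *
from cell import status,eyes
for n,roi in (("top",(205,90,260,255)),("scene",(200,150,380,270))):
    r=[]
    a=dict(np.load(f"{n}0.npz"));b=eyes.read_camera(n)
    for c in (a,b):
        q=feats(c,roi)["yellow"][0];q=q[q[:,2]>.086];r.append((q[:,0].min()+q[:,0].max())/2/2+np.median(q[:,0])/2)
    d=np.abs(a["img"].astype(int)-b["img"]).max(-1)
    if n=="top": print("pod area diff",np.mean(d[160:250,255:320]), "pink", np.mean(d[260:320,120:190]))
    print(n,"bolt travel",r[1]-r[0])
E
```

```text
pod area diff 8.364957264957265 pink 62.921190476190475
top bolt travel 0.03951449838447907
scene bolt travel 0.03923994965198474
```

```bash
python3 -c "
from cell import job;print(job.hand_in())"
```

```text
the job is handed in; nothing more can be done
None
```

The rack is open and the job is handed in, at about 13 s on the robot's clock. I did it in the order asked: keeper, then bolt, then gate, then released everything and lifted clear.

**Last checks:**

| Part | Check | Result |
|---|---|---|
| Keeper | Angle from the two cameras | About 88° and 91°; felt its stop while pushing |
| Bolt | Travel from the two cameras | 39.2 and 39.5 mm |
| Bolt | Travel from the gripper at the stop | 39.9 mm; tongue seen clear of the gate |
| Gate | Angle from the gripper position | About 1.68 rad (96°), past square |
| Gate | Angle from the top camera | 97° |
| Pods | Before and after top pictures | No visible change; both still standing in the rack |
| Arm | Force at the end | Only noise, gripper at 0.2 m height, touching nothing |

**Disagreements:**
- The scene camera's automatic line fit put the gate at 166°. I took that as a bad fit, because the pictures show the gate plainly square to the rack.
- The picture difference around the nearby pink pod was large. I put that down to the arm and its shadow over that area; the pod looks to be in the same place.

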